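# Level the desk cubby with a wedge

### The job

The pine cubby on the desk leans down at one corner. Take the wooden wedge, slide its thin edge under the steel foot at the low corner and gently push it in until the bubble of the spirit level on top sits centred between the two black lines, without lifting the corner well past level. Leave the wedge lying flat on the desk and carrying the corner, do not press on the cubby itself, and leave the other things on the desk where they are.

Things in the scene. Friction and masses are not known exactly. Their poses are not given: they have to be found in the camera images.
- wedge: loose wedge of plain brown wood, 150 mm long (x), 36 mm wide (y), 60 g. Origin: centre of its flat underside, z up. x = -75 to -25 mm: flat tail 22 mm high, the place to grip it across its width; x = -25 to +75 mm: the top slopes evenly down to a 2 mm thin edge at +x (1 mm of height per 5 mm of length)
- wedge_tip (a point): middle of the wedge's thin edge at the underside (wedge x = +75 mm); same axes as the wedge
- cubby_base: the cubby's two sound rubber feet, never move. Origin: on the desk below the cubby's centre. Low pine cubby, 170 mm in x, 240 mm in y, when level underside 24 mm and top 104 mm above the desk; frosted sliding door on the +x face. It only pivots about the line y = -105 mm on these feet; the +y side is low. At the start it leans 0.03 rad and rests on a runner, x -80 to -10 mm
- low_corner (a point): on the cubby's underside above the middle of the low foot, 210 mm from the pivot line; moves with it. Axes: x along the low side, +y out of the side wall (15 mm away), z up; push the wedge in along -y. The foot: domed steel, 20 mm wide, length not known: its bottom is 9.4 to 16.1 mm above the desk when level, 6.3 mm less at the start (thin edge fits under). Load on it 4 to 7 N
- vial (a point): centre of the top of the vial of the aluminium spirit level (190 x 30 x 26 mm) that is fixed along y on the cubby's top; axes as the cubby. Two black lines on the vial are at y = -12 and +12 mm, the bubble is 18 mm long
- bubble (a joint): the bubble's offset from the vial's middle along the cubby's y, in m: 0 is centred, 1 mm per milliradian of lean. Negative: the low (+y) side is too low (about -0.030 at the start). Positive: lifted past level
- mug: bystander: blue ceramic mug, 80 mm wide, 92 mm high; origin at the centre of its underside
- bell: bystander: brass hand bell standing mouth down, 72 mm wide, 115 mm high; origin at the centre of its underside
- remover: bystander: black spring-jaw staple remover, about 55 x 18 x 27 mm; origin at the centre of its underside
- ruler: bystander: birch ruler fragment, about 108 x 28 x 4 mm along its x; origin at the centre of its underside
Things that resemble listed ones, but are neither listed nor needed, are in the scene too. Several things have the shape of the wedge; the one meant has the colours described above.

How it is judged:
On the way, in this order (a step that is already met when the one before it is completed fails the run):
1. the wedge lies with its thin edge under the low foot while the cubby still leans (x of low_corner in the frame of wedge between -0.02 and 0.073 m and y of low_corner in the frame of wedge between -0.018 and 0.018 m and height (world z) of wedge_tip below 0.006 m and value of joint bubble below -0.008 m), for 0.1 s.
2. the bubble stands centred with the wedge carrying the low foot (value of joint bubble between -0.003 and 0.003 m and contact force between wedge and cubby_base above 1 N), for 0.2 s.
At the end, for the whole second after the job is handed in: the bubble rests within 3 mm of the vial's middle (both ends between the black lines), the wedge lies flat on the desk at rest under the low foot (foot axis within 18 mm of the wedge's midline) and carries it (all of step 2 and y of low_corner in the frame of wedge between -0.018 and 0.018 m and angle between wedge's own z axis and vertical below 0.06 rad and height (world z) of wedge below 0.004 m and linear speed of wedge below 0.01 m/s and velocity of joint bubble between -0.004 and 0.004 m/s); the robot touches nothing.
It fails at once if the corner is lifted well past level (bubble more than 12 mm to the low-corner side) (value of joint bubble above 0.012 m).
It fails at once if the wedge is forced against the cubby with more than 15 N (contact force between wedge and cubby_base above 15 N).
It fails at once if the robot presses on the cubby or level with more than 4 N (contact force between any of the fingers, the arm and cubby_base above 4 N).
It fails at once if the mug, bell, staple remover or ruler fragment is moved more than 15 mm (distance of any of mug, bell, remover, ruler from where it was at the start of the episode above 0.015 m).
It also fails if it takes over 51 s, if anything falls off the work surface, if the arm or the gripper's body presses on something with over 40 N, if the wrist force passes 120 N, or if a joint passes its speed limit or range.

### The arm

A 6-joint arm with a two-finger parallel gripper is mounted at the origin on the work surface. World frame = base frame: x ahead of the robot, y to its left, z up, the work surface at z = 0. Lengths are in m, angles in rad, forces in N, time in s.
With the tool pointing down it reaches from about 0.25 to 0.8 m from the base axis. Payload 3.9 kg.
Tool frame: the origin (TCP) lies on the centre line of the jaws, within the pads' length; the fingertips stand 19 mm ahead of it and the grasp point (between the pads) is the TCP (tip_extent is the distance from the TCP to the fingertips, in m); z points along the fingers, y is the line along which they close (so a half turn about z gives the same grasp; the last joint's range is limited). The gripper opens to 85 mm and grips with 20 to 120 N. Pads are 22 mm wide; open, the fingers measure 114 mm over their backs; the gripper's body (76 mm by 85 mm) begins 54 mm behind the grasp point. The pads swing forward as they close: fully open they stand 13 mm farther back than shut.
Start: joints at [0, 0.26, -0.138, 1.173, 0, 1.571], TCP at [0.525, -0, 0.25] pointing down, gripper open.
Joint ranges: [-2.78, 2.78], [-0.83, 1.72], [-1.28, 1.37], [-1.9, 2.12], [-1.57, 1.48], [-3.14, 3.14]. Speed limits (rad/s): [2.57, 2.57, 3.14, 3.14, 3.14, 3.14].

### API

Orientations are given as a unit quaternion [w, x, y, z].
In Python, from workcell import * gives the robot as it stands.
- The arm moves only by the shell command python3 -m crank 'ROWS' [FORCE]. ROWS is JSON, a list of rows, each a list of 5 numbers: the shift along the tool's x, y, z in m, then the turn about the tool's z in rad, then the finger opening in m, from 0 to 0.0854. A call has 1 to 5 rows; each row shifts and turns the commanded pose from where the row before left it, along the tool's axes as they then stand; what a row does not reach is not made up. A row lasts 1/8 s, in which the tool goes at most 62.5 mm and 10.7 degrees, less where a joint would pass 70% of its speed; a pose out of reach is approached as far as the arm can. A call with a gripper value outside its range is refused whole. The fingers move at their own pace and stop on an object; FORCE is the grip in N (left out, the last holds). Time passes only in rows, so rows that do not move let the fingers close. It gives the time, the measured TCP pose, the force, the opening and the grip force at its end, in the units of the state.
- get_obs(): the state, without advancing time (a new reading comes with each control period).
- capture(name): name is "scene" or "side" or "wrist"; returns a dict with "img" (480x640x3 uint8, blue, green, red), "range_z" (480x640 float32, m along the optical axis (not along the pixel's ray), 0 where there is no reading), "fx", "fy", "cx", "cy" (pixels), "dist_coeffs" ([k1, k2, p1, p2, k3] as OpenCV has them; the pictures are not rectified), "R" (3x3) and "t" (3): a world point X has camera coordinates R X + t; the wrist camera has in their place "mount" (4x4, takes a point from camera to tool coordinates, whose origin is the TCP and whose axes are the flange's). Camera axes: x right, y down, z forward; pixel columns grow to the right and rows downward; lengths in m; the calibration is good to about 2 mm. A picture is of the moment at which its call begins: read the wrist's pose just before it.
- sign_off(): hands the job in; it is judged then, once.
The state is a dict: "clock": time; "q": joint angles; "dq": joint speeds; "tau": joint torques, N m; "tool_pos": TCP position; "tcp_rot": TCP orientation; "ft_force": force on the tool from outside, world axes, zero at the start; "wrist_torque": the same for the moment, N m; "grip_width": finger opening in m; "grip_force": force on a finger pad.
Only numpy, scipy, OpenCV 4.12 (cv2) and the standard library are available. Lean on these libraries where they do the work, as an engineer would, in place of code of your own. Each camera call takes 0.05 s, during which the arm holds its last target. There are 200 camera calls.

## Working session

There is one attempt and no reset: what is moved stays moved. The work goes in short steps, Python scripts to look and compute and a shell command to move; the robot and the scene stay as the last step left them, time stands still between calls to the robot, and variables do not carry over. Pictures are saved under pics/ and viewed, at most 10 in all, crops included, and the job is handed in when it is done.

```bash
mkdir -p pics; ls; cat > h.py <<'E'
from workcell import *
import numpy as np, cv2
def px2w(c,u,v,patch=2,z=None):
    K=np.array([[c["fx"],0,c["cx"]],[0,c["fy"],c["cy"]],[0,0,1]])
    n=cv2.undistortPoints(np.array([[[u,v]]],float),K,np.array(c["dist_coeffs"]))[0,0]
    r=np.array([n[0],n[1],1.])
    R=np.array(c["R"]);t=np.array(c["t"])
    o=-R.T@t; d=R.T@r
    if z is not None: return o+d*(z-o[2])/d[2]
    p=c["range_z"][int(v)-patch:int(v)+patch+1,int(u)-patch:int(u)+patch+1]; p=p[p>0]
    return o+d*np.median(p) if p.size else None
E
python3 - <<'E'
from h import *
import pickle
for n in("scene","side"):
    c=capture(n); cv2.imwrite(f"pics/{n}0.png",c["img"]); pickle.dump(c,open(n+".pkl","wb"))
    print(n,-np.array(c["R"]).T@np.array(c["t"]))
o=get_obs();print(o)
E
```

```text
pics
scene [ 0.8807689  -0.46717065  1.1387055 ]
side [-0.25153068 -0.69155144  0.91933727]
{'clock': 0.1, 'q': array([-8.54849950e-06,  2.60633669e-01, -1.39254660e-01,  1.17272637e+00,
        2.12247811e-05,  1.57080061e+00]), 'dq': array([ 0.00130179, -0.0021072 ,  0.00312698, -0.00020269,  0.00133663,
       -0.00194499]), 'tau': array([ 1.30990822e-03, -4.06508374e+01,  2.54527545e+01,  1.01374229e-02,
        8.82594691e-05,  5.67244470e-06]), 'tool_pos': array([5.24403302e-01, 1.91428766e-06, 2.49534560e-01]), 'tcp_rot': array([-6.50397335e-04,  7.07111033e-01,  7.07101945e-01, -6.35386413e-04]), 'ft_force': array([-0.37473703, -0.26966744, -0.2943095 ]), 'wrist_torque': array([-0.0337244 , -0.02634027, -0.00222596]), 'grip_force': 0.0, 'grip_width': 0.08488739529409223}
```

View pics/scene0.png

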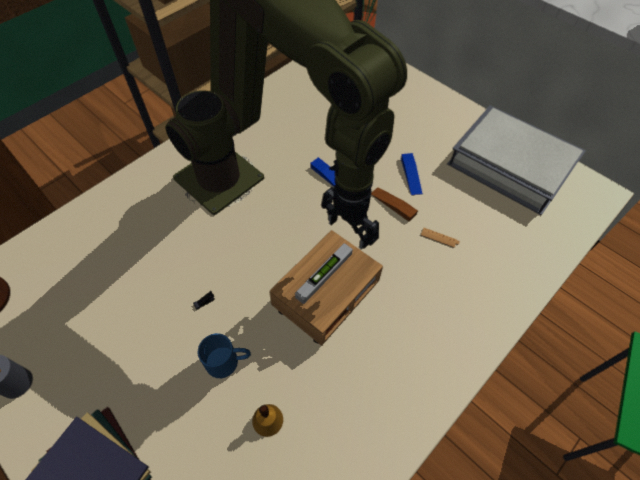

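View pics/side0.png

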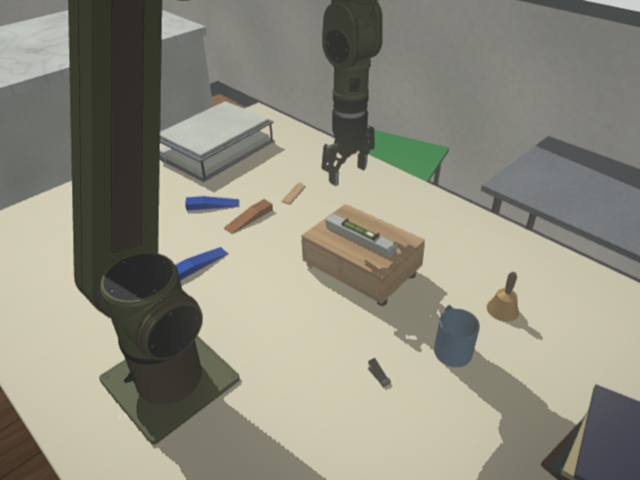

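Scene view: the brown wedge is at about (395,204), the cubby at (327,285), the level at (325,270) and the ruler at (440,237). There are two blue decoy wedges. Next I'll enlarge crops for the details.

```bash
python3 - <<'E'
from h import *
import pickle
s=pickle.load(open("scene.pkl","rb"));d=pickle.load(open("side.pkl","rb"))
f=lambda c,x,y,w,h:cv2.resize(c["img"][y:y+h,x:x+w],(400,300),interpolation=cv2.INTER_CUBIC)
im=np.vstack([np.hstack([f(s,256,225,160,120),f(d,290,195,160,120)]),np.hstack([f(s,360,180,80,60),f(d,215,190,80,60)])])
cv2.imwrite("pics/crop1.png",im)
# cubby top points from depth
for n,c in(("s",s),("d",d)):
    P=[]
    x0,x1,y0,y1=(265,390,225,345) if n=="s" else (295,430,200,310)
    for v in range(y0,y1,2):
        for u in range(x0,x1,2):
            if c["range_z"][v,u]>0: P.append(px2w(c,u,v,0))
    P=np.array(P); T=P[(P[:,2]>.085)&(P[:,2]<.112)]
    A=np.c_[T[:,:2],np.ones(len(T))]
    k=np.linalg.lstsq(A,T[:,2],rcond=None)[0]
    for _ in range(5):
        r=T[:,2]-A@k; g=abs(r)<.002; k=np.linalg.lstsq(A[g],T[g,2],rcond=None)[0]
    print(n,len(T),g.sum(),k,cv2.minAreaRect(T[g,:2].astype(np.float32)),T[g,:2].mean(0))
    L=P[(P[:,2]>.118)&(P[:,2]<.14)]; print("level",len(L),cv2.minAreaRect(L[:,:2].astype(np.float32)))
E
```

```text
s 1281 882 [ 0.00337696 -0.0317345   0.09724609] ((0.5187669992446899, -0.05790525674819946), (0.17002740502357483, 0.24082492291927338), 3.988983154296875) [ 0.52622442 -0.0631182 ]
level 216 ((0.5097458362579346, -0.05742700397968292), (0.02973480150103569, 0.1887744516134262), 4.507061004638672)
d 1030 670 [ 0.00058993 -0.02957311  0.09792578] ((0.5163267850875854, -0.0585053414106369), (0.17358475923538208, 0.24161109328269958), 4.032760143280029) [ 0.51108901 -0.07025369]
level 201 ((0.5071824193000793, -0.058554910123348236), (0.03316929191350937, 0.1918354481458664), 4.191381454467773)
```

View pics/crop1.png

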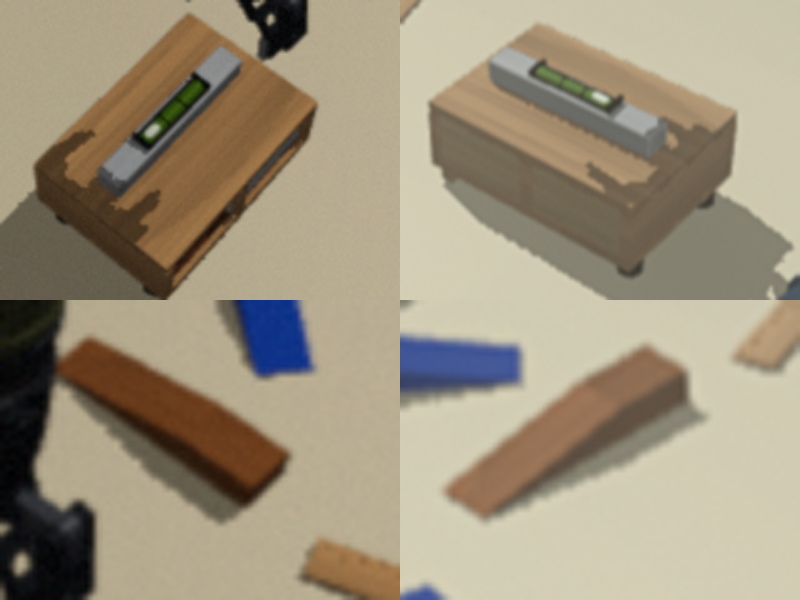

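The level's high end is at world −y and the bubble sits there, so cubby +y is close to world +y, with the cubby yawed about 4°. The brown wedge's thin edge is at scene (371–378,188–194) and its tail at (409–418,211–220). I'll compute the wedge pose and the wrist camera geometry.

```bash
python3 - <<'E'
from h import *
import pickle
s=pickle.load(open("scene.pkl","rb"));d=pickle.load(open("side.pkl","rb"))
for c,L in((s,[(377.6,187.6,.002),(371.4,194.4,.002),(417.6,211.4,.022),(409.4,220,.022)]),(d,[(224,228.4,.002),(232.4,233.4,.002),(265,199,.022),(272.4,204,.022)])):
    P=np.array([px2w(c,u,v,z=z) for u,v,z in L]); print(P.round(4))
    a=P[:2].mean(0);b=P[2:].mean(0);e=a-b;print("tip",a,"tail",b,"len",np.linalg.norm(e[:2]),"yaw",np.arctan2(e[1],e[0]),"centre",(a+b)/2)
    # brown mask depth
    hsv=cv2.cvtColor(c["img"],cv2.COLOR_BGR2HSV); x0,x1,y0,y1=(366,425,183,226) if c is s else (218,278,194,238)
    m=[(u,v) for v in range(y0,y1) for u in range(x0,x1) if hsv[v,u,1]>(130 if c is s else 85) and (hsv[v,u,0]<15)]
    Q=np.array([p for p in (px2w(c,u,v,0) for u,v in m) if p is not None]); Q=Q[(Q[:,2]>-.003)&(Q[:,2]<.03)]
    print(len(Q),cv2.minAreaRect(Q[:,:2].astype(np.float32)),Q[:,2].max())
w=capture("wrist");print(w["mount"],w["fx"],w["cx"],w["cy"]);cv2.imwrite("pics/w0.png",w["img"])
E
```

```text
[[0.3805 0.3168 0.002 ]
 [0.3842 0.2835 0.002 ]
 [0.5301 0.3172 0.022 ]
 [0.5321 0.2764 0.022 ]]
tip [0.38235505 0.30018042 0.002     ] tail [0.53112706 0.29680722 0.022     ] len 0.1488102480792004 yaw 3.1189229307978628 centre [0.45674105 0.29849382 0.012     ]
555 ((0.45324015617370605, 0.30006733536720276), (0.15060904622077942, 0.041150111705064774), 0.10818182677030563) 0.027389900710886206
[[0.3764 0.3116 0.002 ]
 [0.3791 0.2781 0.002 ]
 [0.5269 0.3138 0.022 ]
 [0.5257 0.2805 0.022 ]]
tip [0.37775181 0.29482562 0.002     ] tail [0.5263045  0.29715455 0.022     ] len 0.1485709491355616 yaw -3.1259164576079095 centre [0.45202815 0.29599009 0.012     ]
444 ((0.4524308443069458, 0.2977786362171173), (0.04096618667244911, 0.14551709592342377), 89.84817504882812) 0.026601291727533116
[[ 2.79036738e-04 -9.62177885e-01 -2.72421806e-01  6.78773607e-02]
 [ 9.99999923e-01  1.93684478e-04  3.40199621e-04  3.94051163e-04]
 [-2.74568676e-04 -2.72421880e-01  9.62177865e-01 -1.23471848e-01]
 [ 0.00000000e+00  0.00000000e+00  0.00000000e+00  1.00000000e+00]] 373.510151067597 321.18447743121754 240.50387047537552
```

Both cameras agree: the wedge centre is near (0.453,0.297) and its tip points along world −x, yaw about π. The cubby centre is about (0.518,−0.06). The low foot faces +y, where only the wrist camera can see it, so I'll move to look at it.

```bash
python3 -m crank '[[0.05,0.02,0.03,0,0.085],[0.05,0.02,0.03,0,0.085],[0.05,0.02,0.03,0,0.085],[0.05,0.02,0.03,0,0.085],[0.025,0.005,0.05,-0.17,0.085]]'
python3 -m crank '[[0,0,0,-0.175,0.085],[0,0,0,-0.175,0.085],[0,0,0,-0.175,0.085],[0,0,0,-0.175,0.085],[0,0,0,-0.175,0.085]]'
python3 -m crank '[[0,0,0,-0.175,0.085],[0,0,0,-0.175,0.085],[0,0,0,-0.175,0.085],[0,0,0,0,0.085]]'
cat >> h.py <<'E'
from scipy.spatial.transform import Rotation as Ro
def wcap(name):
    o=get_obs(); c=capture("wrist")
    q=o["tcp_rot"]; T=np.eye(4); T[:3,:3]=Ro.from_quat([q[1],q[2],q[3],q[0]]).as_matrix(); T[:3,3]=o["tool_pos"]
    M=T@np.array(c["mount"]); c["R"]=M[:3,:3].T; c["t"]=-M[:3,:3].T@M[:3,3]
    cv2.imwrite(f"pics/{name}.png",c["img"])
    import pickle; pickle.dump(c,open(name+".pkl","wb"))
    return c
def proj(c,X):
    K=np.array([[c["fx"],0,c["cx"]],[0,c["fy"],c["cy"]],[0,0,1]])
    return cv2.projectPoints(np.array(X,float).reshape(-1,1,3),cv2.Rodrigues(np.array(c["R"]))[0],np.array(c["t"]).reshape(3,1),K,np.array(c["dist_coeffs"]))[0][:,0]
E
python3 -c "
from h import *
c=wcap('w1');o=get_obs();print(o['q'],o['tool_pos'])
print(proj(c,[[.57,.05,.005]]))"
```

```text
clock: 0.78
tool_pos: [0.6127, 0.2285, 0.0803]
tcp_rot: [0.001, 0.642, 0.767, 0.002]
ft_force: [1.4, -0.4, -0.1]
grip_width: 0.0853
grip_force: 0.0
clock: 1.4
tool_pos: [0.6097, 0.2249, 0.0798]
tcp_rot: [-0.0, 0.257, 0.966, -0.0]
ft_force: [0.9, -0.8, -0.2]
grip_width: 0.0852
grip_force: 0.0
clock: 1.9
tool_pos: [0.6097, 0.2249, 0.0799]
tcp_rot: [-0.0, 0.001, 1.0, -0.0]
ft_force: [0.1, 0.2, -0.2]
grip_width: 0.0848
grip_force: 0.0
[ 3.53386461e-01  5.77465296e-01 -8.97747005e-02  9.04276287e-01
  4.15886748e-06  3.57131671e-01] [0.60974651 0.22491911 0.07995006]
[[ 11.83098201 194.69123107]]
```

View pics/w1.png

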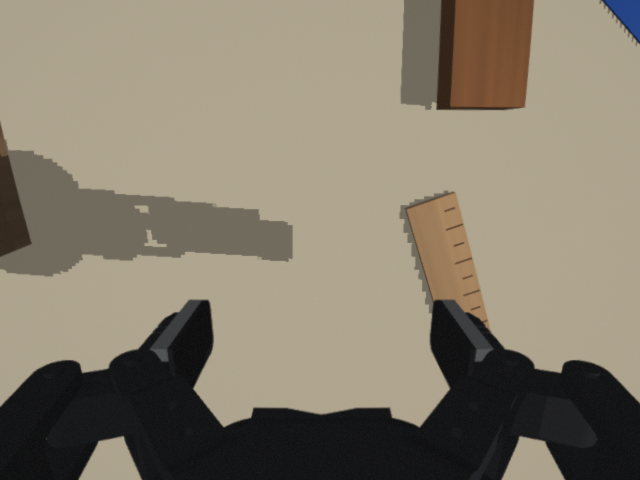

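The +y wall shows only at the left edge (its bottom corner at (30,243)). The wedge tail end is at (450–525,107). I'll move closer and lower to see under the wall.

```bash
python3 -m crank '[[0,-0.03,0.025,0,0.085],[0,-0.03,0.023,0,0.085],[0,0,0,0,0.085]]'
python3 -c "
from h import *
import pickle
c=pickle.load(open('w1.pkl','rb'))
for p in ((451,108),(525,106)): print(px2w(c,*p,z=.022))
for p in ((460,50),(30,243),(12,251)): print(px2w(c,*p))
c=wcap('w2')
cv2.imwrite('pics/w2c.png',cv2.resize(c['img'][60:320,0:260],(600,600),interpolation=cv2.INTER_CUBIC))"
```

```text
clock: 2.33
tool_pos: [0.6076, 0.1626, 0.0301]
tcp_rot: [-0.003, 0.003, 1.0, -0.001]
ft_force: [-0.2, 0.9, -0.5]
grip_width: 0.0849
grip_force: 0.0
[0.52837433 0.28439167 0.022     ]
[0.52677874 0.31992479 0.022     ]
[0.50297173 0.28680528 0.02183165]
[0.59483835 0.0652646  0.0168777 ]
[0.59509547 0.06584147 0.03066578]
```

View pics/w2c.png

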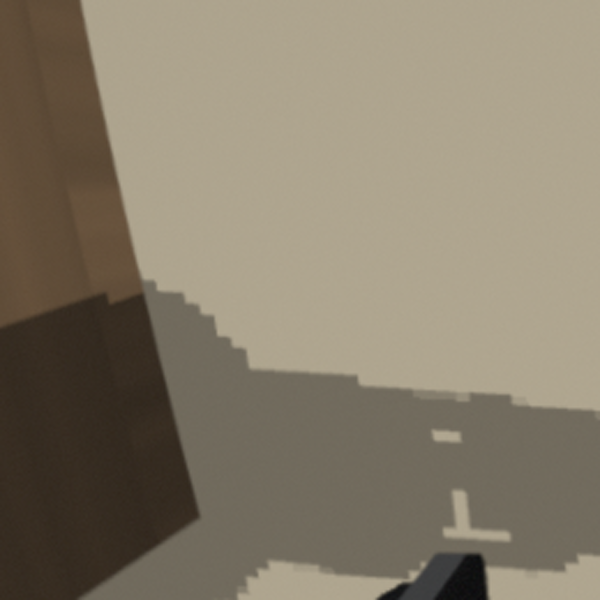

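The wall's bottom edge runs from (140,290) to (200,518), with the foot still hidden behind it. I'll turn the tool about 40°, with the fingers closed, so the image corner looks in shallower.

```bash
python3 -m crank '[[-0.01,0.033,0,0.175,0.0],[0,0,0,0.175,0.0],[0,0,0,0.175,0.0],[0,0,0,0.175,0.0],[0,0,0,0,0.0]]'
python3 -m crank '[[0,0,0,0,0.0],[0,0,0,0,0.0]]'
python3 -c "
from h import *
c=wcap('w3')
print(proj(c,[[.56,.045,.005],[.595,.065,.017]]))
cl=cv2.convertScaleAbs(c['img'],alpha=1.5,beta=20)
cv2.imwrite('pics/w3c.png',cv2.resize(cl[180:480,0:400],(800,600),interpolation=cv2.INTER_CUBIC))"
```

```text
clock: 3.0
tool_pos: [0.6208, 0.1994, 0.0334]
tcp_rot: [0.001, 0.342, 0.94, 0.001]
ft_force: [0.4, 0.4, -0.4]
grip_width: -0.0
grip_force: 0.0
clock: 3.25
tool_pos: [0.6201, 0.1983, 0.0326]
tcp_rot: [0.0, 0.343, 0.939, 0.0]
ft_force: [0.3, -0.1, -0.2]
grip_width: 0.0002
grip_force: 0.0
[[ 15.69916281 387.80705746]
 [ 76.64633188 431.01699853]]
```

View pics/w3c.png

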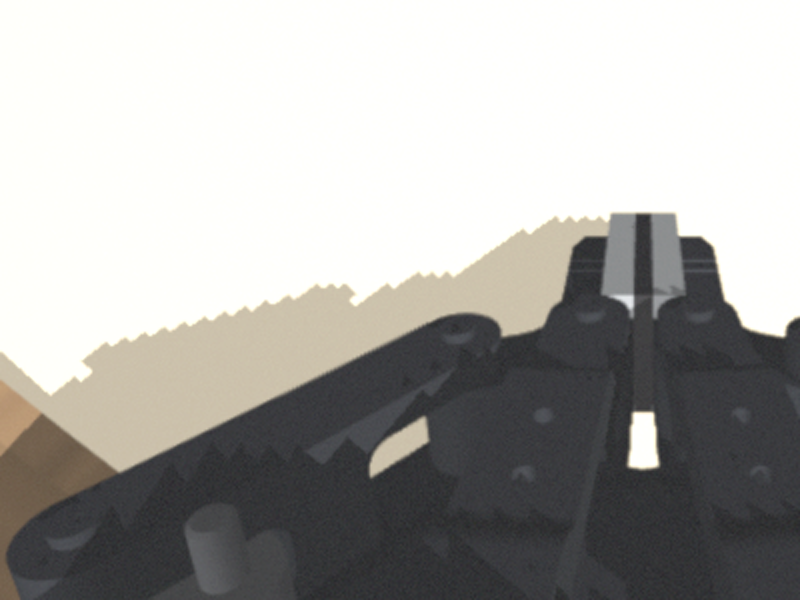

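No foot is visible along this stretch of the wall edge (full-image pixels (0,355) to (60,415)). I'll work out which x range that covers.

```bash
python3 -c "
from h import *
import pickle
c=pickle.load(open('w3.pkl','rb'))
for p in ((2,370),(20,385),(40,402),(55,414)): print(p,px2w(c,*p,z=.017),px2w(c,*p))
a=np.deg2rad(4.1);C=np.array([.5175,-.061]);R=np.array([[np.cos(a),-np.sin(a)],[np.sin(a),np.cos(a)]])
for x in (-60,-40,-20,0,20,40,60,75): 
  p=C+R@[x/1e3,.105];e=C+R@[x/1e3,.120+.002]; print(x,p,proj(c,[[*p,.007],[*e,.017]]).round())
d=pickle.load(open('side.pkl','rb'))
for p in ((382,302),(412,275)): w=px2w(d,*p,z=.003); print(w,R.T@(w[:2]-C))
"
```

```text
(2, 370) [0.55048018 0.06336933 0.017     ] [5.48435000e-01 4.20116581e-02 3.32198995e-04]
(20, 385) [0.56103989 0.06382235 0.017     ] [ 5.60243076e-01  4.20382547e-02 -4.39258196e-05]
(40, 402) [0.57307202 0.06400582 0.017     ] [0.57304549 0.06485706 0.0176667 ]
(55, 414) [0.58198962 0.06440929 0.017     ] [0.58193363 0.06509559 0.01753875]
-60 [0.45014632 0.03944144] [[-154.  236.]
 [-163.  217.]]
-40 [0.47009514 0.04087138] [[-126.  265.]
 [-135.  248.]]
-20 [0.49004395 0.04230133] [[ -96.  293.]
 [-103.  278.]]
0 [0.50999277 0.04373128] [[-65. 321.]
 [-70. 309.]]
20 [0.52994158 0.04516123] [[-33. 349.]
 [-35. 338.]]
40 [0.5498904  0.04659118] [[ -1. 375.]
 [ -1. 367.]]
60 [0.56983922 0.04802113] [[ 31. 400.]
 [ 34. 395.]]
75 [0.58480083 0.04909359] [[ 55. 419.]
 [ 60. 415.]]
[ 0.46458361 -0.17151561  0.003     ] [-0.06068255 -0.10644939]
[ 0.58554166 -0.1655876   0.003     ] [ 0.06038978 -0.10918474]
```

```bash
python3 -c "
from h import *
import pickle
c=pickle.load(open('w3.pkl','rb'));t0=c['t'].copy()
for dx in (0,-.01,-.02,-.03):
 for dy in (.02,.03,.04):
  c['t']=t0-c['R']@np.array([dx,dy,-.008]); print(dx,dy,proj(c,[[.5698,.048,.005],[.5698,.0645,.017]]).round().tolist())
r=c['range_z'];
"
```

```text
0 0.02 [[2.0, 427.0], [1.0, 429.0]]
0 0.03 [[-7.0, 436.0], [-9.0, 438.0]]
0 0.04 [[-16.0, 444.0], [-19.0, 447.0]]
-0.01 0.02 [[18.0, 440.0], [18.0, 443.0]]
-0.01 0.03 [[8.0, 448.0], [7.0, 452.0]]
-0.01 0.04 [[-1.0, 457.0], [-2.0, 461.0]]
-0.02 0.02 [[33.0, 452.0], [34.0, 456.0]]
-0.02 0.03 [[23.0, 461.0], [24.0, 465.0]]
-0.02 0.04 [[14.0, 468.0], [14.0, 473.0]]
-0.03 0.02 [[48.0, 464.0], [51.0, 469.0]]
-0.03 0.03 [[38.0, 472.0], [40.0, 478.0]]
-0.03 0.04 [[28.0, 480.0], [29.0, 486.0]]
```

```bash
python3 -m crank '[[0.0116,0.0138,0.008,0,0.0],[0,0,0,0,0.0]]'
python3 -c "
from h import *
c=wcap('w4')
print(proj(c,[[.5698,.048,.005],[.5698,.0645,.017]]).round().tolist())
cl=cv2.convertScaleAbs(c['img'],alpha=2,beta=20)
cv2.imwrite('pics/w4c.png',cv2.resize(cl[350:470,0:160],(800,600),interpolation=cv2.INTER_CUBIC))"
```

```text
clock: 3.55
tool_pos: [0.6194, 0.2175, 0.0233]
tcp_rot: [-0.001, 0.342, 0.94, -0.0]
ft_force: [-0.1, -0.0, -0.8]
grip_width: 0.0002
grip_force: 0.0
[[3.0, 429.0], [1.0, 430.0]]
```

View pics/w4c.png

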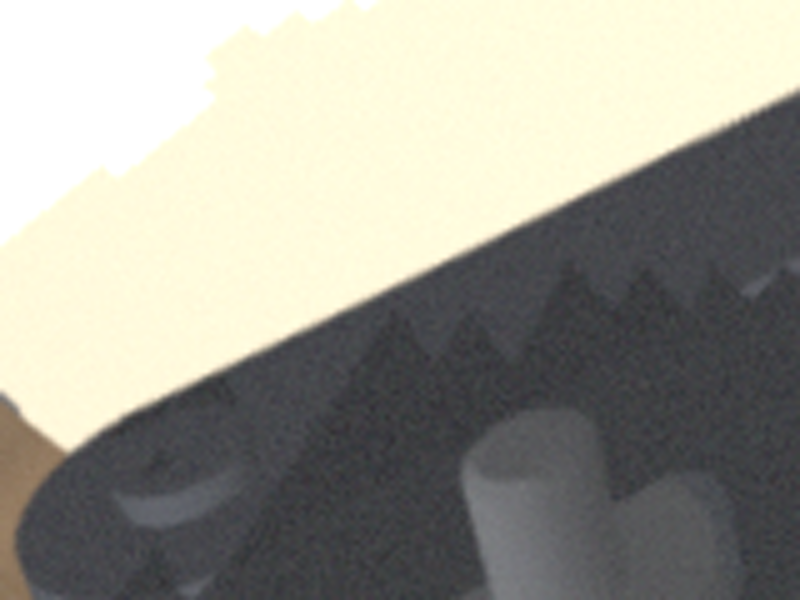

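A small grey spot at crop (5,400), full-image (1,430), is the +x end of the steel foot just past the wall edge. I'll convert it to a position.

```bash
python3 -c "
from h import *
import pickle
c=pickle.load(open('w4.pkl','rb'))
print(c['range_z'][424:438,0:8].round(4))
for p in ((0,428),(1,430),(2,431),(3,431),(4,432)):
  print(p,c['img'][p[1],p[0]],px2w(c,*p,0),px2w(c,*p,z=.006))
"
```

```text
[[0.1793 0.1787 0.1806 0.1805 0.1805 0.1797 0.1806 0.1805]
 [0.1798 0.1802 0.1804 0.18   0.1814 0.1795 0.1798 0.1801]
 [0.1801 0.1796 0.1794 0.1806 0.1807 0.1795 0.1808 0.1794]
 [0.181  0.1801 0.1795 0.1787 0.1819 0.1825 0.1804 0.1806]
 [0.1681 0.1802 0.1799 0.1809 0.1796 0.1798 0.1802 0.1805]
 [0.166  0.167  0.1807 0.1814 0.1809 0.1797 0.1811 0.1806]
 [0.1603 0.1657 0.167  0.1811 0.1814 0.181  0.1808 0.1805]
 [0.159  0.1598 0.1672 0.1816 0.1812 0.1817 0.1809 0.1807]
 [0.1591 0.1598 0.1592 0.1672 0.1818 0.1803 0.1814 0.1819]
 [0.1588 0.1583 0.1609 0.1598 0.1674 0.1812 0.1801 0.1811]
 [0.1579 0.1584 0.1593 0.1603 0.1602 0.1611 0.1813 0.1815]
 [0.1573 0.158  0.1587 0.1591 0.1596 0.1598 0.1605 0.1811]
 [0.158  0.1587 0.1583 0.1599 0.1588 0.1599 0.1595 0.1601]
 [0.1573 0.1591 0.1582 0.1586 0.1592 0.1592 0.1603 0.1605]]
(0, 428) [78 86 91] [0.5686384  0.05467569 0.00998535] [0.56868577 0.04867623 0.006     ]
(1, 430) [50 53 56] [0.56963067 0.05739372 0.01221469] [0.56975157 0.04800879 0.006     ]
(2, 431) [49 53 56] [0.57033024 0.05565675 0.01112215] [0.57045548 0.0479184  0.006     ]
(3, 431) [72 78 82] [ 0.57097209  0.03841653 -0.00062845] [0.57079409 0.04840752 0.006     ]
(4, 432) [ 88 100 106] [ 0.57170964  0.03833493 -0.00061923] [0.57149877 0.04831631 0.006     ]
```

The depth readings put the foot's front at about (0.570,0.056,z 0.010–0.012), which fits low_corner ≈ (0.570,0.048), cubby x = +60 mm. That mirrors the −y feet at ±60. Next I'll go to the wedge tail.

```bash
python3 -m crank '[[0,0,-0.055,-0.175,0.07],[0,0,0,-0.175,0.07],[0,0,0,-0.175,0.07],[0,0,0,-0.175,0.07],[0.035,0.0275,0,0,0.07]]'
python3 -m crank '[[0.035,0.0275,0,0,0.07],[0.034,0.0275,0,0,0.07],[0,0,0,0,0.07]]'
python3 -c "
from h import *
c=wcap('w5');print(get_obs()['tool_pos'],get_obs()['q'][5])
cv2.imwrite('pics/w5.png',c['img'])
hsv=cv2.cvtColor(c['img'],cv2.COLOR_BGR2HSV)
P=np.array([p for p in (px2w(c,u,v,0) for v in range(0,480,3) for u in range(60,580,3)) if p is not None and .0185<p[2]<.026])
P=P[(abs(P[:,0]-.5)<.06)&(abs(P[:,1]-.3)<.04)]
print(len(P),cv2.minAreaRect(P[:,:2].astype(np.float32)),P.min(0),P.max(0))"
```

```text
clock: 4.22
tool_pos: [0.5872, 0.2427, 0.0794]
tcp_rot: [0.001, 0.002, 1.0, 0.0]
ft_force: [-0.4, 1.2, -0.1]
grip_width: 0.0699
grip_force: 0.0
clock: 4.6
tool_pos: [0.5134, 0.2999, 0.0792]
tcp_rot: [-0.001, -0.002, 1.0, -0.0]
ft_force: [0.7, -0.6, 0.1]
grip_width: 0.0699
grip_force: 0.0
[0.51506819 0.29920142 0.07937271] 0.524854146059068
1030 ((0.49223417043685913, 0.30153805017471313), (0.07005836814641953, 0.036119937896728516), 0.07579942047595978) [0.45721489 0.28347253 0.01850194] [0.52727352 0.31959652 0.02405631]
```

```bash
python3 -m crank '[[0,0.002,0.03,0,0.07],[0,0,0.027,0,0.07],[0,0,0,0,0.07],[0,0,0,0,0.03],[0,0,0,0,0.03]]' 30
python3 -m crank '[[0,0,0,0,0.03],[0,0,0,0,0.03],[0,0,-0.03,0,0.03],[0,0,-0.02,0,0.03]]'
```

```text
clock: 5.28
tool_pos: [0.5176, 0.301, 0.0238]
tcp_rot: [0.001, 0.001, 1.0, 0.001]
ft_force: [-2.6, -2.7, 8.2]
grip_width: 0.0355
grip_force: 28.8
clock: 5.78
tool_pos: [0.516, 0.3007, 0.0732]
tcp_rot: [0.0, 0.0, 1.0, 0.0]
ft_force: [0.3, 1.0, -0.7]
grip_width: 0.0354
grip_force: 30.9
```

Wedge gripped at 35.5 mm opening, grip centre at wedge x ≈ −64 mm. I'll turn it −94° and place it in front of the foot.

```bash
python3 -m crank '[[0,0,0,-0.175,0.03],[0,0,0,-0.175,0.03],[0,0,0,-0.175,0.03],[0,0,0,-0.175,0.03],[0,0,0,-0.175,0.03]]'
python3 -m crank '[[0,0,0,-0.175,0.03],[0,0,0,-0.175,0.03],[0,0,0,-0.175,0.03],[0,0,0,-0.175,0.03],[0,0,0,-0.067,0.03]]'
python3 -m crank '[[0.041,-0.018,0,0,0.03],[0.041,-0.018,0,0,0.03],[0,0,0.025,0,0.03],[0,0,0.018,0,0.03],[0,0,0,0,0.03]]'
```

```text
clock: 6.4
tool_pos: [0.5156, 0.3005, 0.0721]
tcp_rot: [-0.0, -0.426, 0.905, 0.0]
ft_force: [0.4, -0.7, 0.1]
grip_width: 0.0354
grip_force: 31.0
clock: 7.02
tool_pos: [0.5156, 0.3005, 0.0722]
tcp_rot: [0.0, 0.733, -0.681, -0.0]
ft_force: [0.7, 0.4, -0.8]
grip_width: 0.035
grip_force: 31.0
clock: 7.65
tool_pos: [0.556, 0.2205, 0.0277]
tcp_rot: [0.002, 0.731, -0.682, -0.001]
ft_force: [-0.2, -0.3, -0.8]
grip_width: 0.0353
grip_force: 31.0
```

```bash
python3 -c "
from h import *
o=get_obs();print(o['tool_pos'],o['tcp_rot'],o['q'],o['ft_force'])
for n in ('scene','side'):
  c=capture(n); cv2.imwrite(f'pics/{n}1.png',c['img'])
  print(n,proj(c,[[.5576,.2215,.022],[.570,.048,.0]]).round())
"
```

```text
[0.55597642 0.22054535 0.02774695] [ 0.00187384  0.73149617 -0.68184229 -0.00096182] [ 3.77575616e-01  5.56577175e-01 -2.92950516e-01  7.25479122e-01
  1.31754271e-04 -1.26345677e+00] [-0.16857063 -0.3185591  -0.75108807]
scene [[404. 237.]
 [366. 282.]]
side [[295. 208.]
 [344. 240.]]
```

```bash
python3 -m crank '[[0,0,0.0035,0,0.03],[0,0,0,0,0.03],[0,0,0,0,0.07],[0,0,0,0,0.07],[0,0,-0.055,0,0.07]]'
python3 -m crank '[[0,0,0,0.175,0.07],[0,0,0,0.175,0.07],[0,0,0,0.175,0.07],[0,0,0,0.175,0.07],[0,0,0,0.175,0.07]]'
python3 -m crank '[[0,0,0,0.175,0.07],[0,0,0,0.175,0.07],[0,0,0,0.175,0.07],[0,0,0,0.175,0.07],[0,0,0,0.175,0.07]]'
python3 -m crank '[[0,0,0,0.175,0.07],[0,0,0,0.175,0.07],[0,0,0,0.175,0.07],[0,0,0,0.175,0.07],[0,0,0,0.175,0.07]]'
python3 -m crank '[[0,0,0,0.175,0.07],[0,0,0,0.175,0.07],[0,0,0,0.167,0.07],[0,0,0,0,0.07]]'
python3 -c "
from h import *
c=wcap('w6');o=get_obs();print(o['tool_pos'],o['q'][5],o['tcp_rot'])
P=np.array([p for p in (px2w(c,u,v,0) for v in range(0,480,3) for u in range(0,640,3)) if p is not None and .0185<p[2]<.026])
P=P[(abs(P[:,0]-.56)<.06)&(abs(P[:,1]-.2)<.06)]
print(len(P),cv2.minAreaRect(P[:,:2].astype(np.float32)),P.min(0),P.max(0))"
```

```text
clock: 8.38
tool_pos: [0.5541, 0.2199, 0.0773]
tcp_rot: [0.004, 0.732, -0.682, -0.002]
ft_force: [0.4, 0.1, 0.6]
grip_width: 0.07
grip_force: 0.0
clock: 9.0
tool_pos: [0.5578, 0.2214, 0.081]
tcp_rot: [0.0, -0.371, 0.929, -0.0]
ft_force: [1.6, -0.3, -0.4]
grip_width: 0.0702
grip_force: 0.0
clock: 9.62
tool_pos: [0.5578, 0.2214, 0.081]
tcp_rot: [0.0, 0.057, 0.998, 0.0]
ft_force: [0.2, -0.1, 0.2]
grip_width: 0.0701
grip_force: 0.0
clock: 10.25
tool_pos: [0.5578, 0.2214, 0.0809]
tcp_rot: [0.0, 0.475, 0.88, 0.0]
ft_force: [-0.4, -0.5, -0.5]
grip_width: 0.0699
grip_force: 0.0
clock: 10.75
tool_pos: [0.5578, 0.2213, 0.0809]
tcp_rot: [0.0, 0.681, 0.732, 0.0]
ft_force: [-0.7, -0.6, 0.1]
grip_width: 0.0703
grip_force: 0.0
[0.55778648 0.22134476 0.08092093] 1.8757280041094864 [3.78015989e-05 6.80891597e-01 7.32384207e-01 7.65735568e-05]
820 ((0.5599793195724487, 0.1946338713169098), (0.03587522357702255, 0.07089579105377197), 2.598259210586548) [0.54055401 0.15855846 0.01851323] [0.57878211 0.23044296 0.02354569]
```

View pics/w6.png

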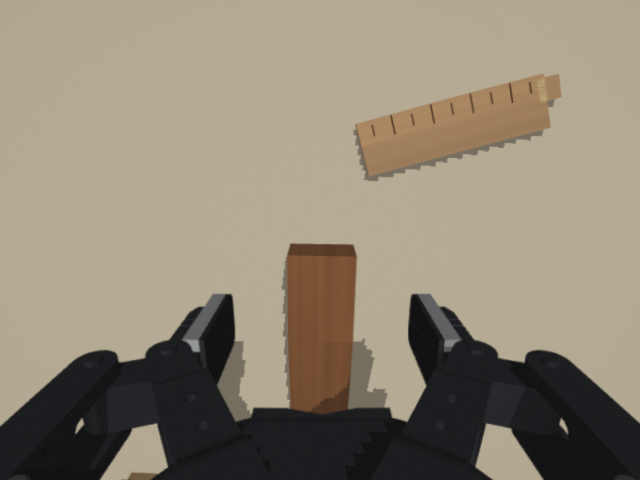

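The wedge lies straight between the open fingers, its tail end at (290–356,248), and the ruler is clear at (360–550,80–175). I'll regrip it.

```bash
python3 -m crank '[[0,0,0.03,0,0.07],[0,0,0.026,0,0.07],[0,0,0,0,0.07],[0,0,0,0,0.03],[0,0,0,0,0.03]]' 30
python3 -m crank '[[0,0,0,0,0.03],[0,0,0,0,0.03]]'
```

```text
clock: 11.42
tool_pos: [0.5589, 0.2218, 0.0263]
tcp_rot: [0.001, 0.682, 0.732, 0.001]
ft_force: [-3.5, -2.1, 9.8]
grip_width: 0.0353
grip_force: 28.6
clock: 11.68
tool_pos: [0.559, 0.2218, 0.0264]
tcp_rot: [0.001, 0.682, 0.731, 0.001]
ft_force: [-0.6, 0.4, 6.1]
grip_width: 0.0352
grip_force: 30.7
```

```bash
python3 -m crank '[[-0.01,0,-0.001,0,0.03],[-0.01,0,0,0,0.03],[-0.008,0,0,0,0.03],[0,0,0,0,0.03]]'
cat > bub.py <<'E'
from h import *
# vial centre estimate on the cubby's top; sample brightness profile along the level's axis
c=capture("scene"); o=get_obs()
a=np.deg2rad(4.1); ax=np.array([-np.sin(a),np.cos(a),0]); lx=np.array([np.cos(a),np.sin(a),0])
C=np.array([.5087,-.0580,.127])
s=np.arange(-.06,.0601,.0005); prof=[]
g=c["img"].astype(np.float32)
for w in np.arange(-.005,.0051,.001):
    uv=proj(c,C+s[:,None]*ax+w*lx).astype(np.float32)
    prof.append(cv2.remap(g,uv[:,0].reshape(1,-1),uv[:,1].reshape(1,-1),cv2.INTER_CUBIC)[0])
p=np.mean(prof,0)
import sys
if len(sys.argv)>1:
    for i in range(0,len(s),4): print(round(s[i]*1e3),p[i].round().astype(int).tolist(),end=' ')
    print()
B=p[:,0]; print("blue profile / bubble centroid mm:")
m=np.clip(B-100,0,None)*(abs(s)<.045); print((m*s).sum()/m.sum()*1e3 if m.sum()>0 else None, m.max())
print("t",o["clock"],"tcp",o["tool_pos"].round(4),"F",o["ft_force"].round(2))
cv2.imwrite("pics/bub.png",cv2.resize(c["img"][235:315,280:370],(720,600),interpolation=cv2.INTER_CUBIC))
E
python3 bub.py v
```

```text
clock: 12.18
tool_pos: [0.5604, 0.1925, 0.0264]
tcp_rot: [0.001, 0.682, 0.731, 0.0]
ft_force: [-0.1, 0.3, 5.9]
grip_width: 0.0351
grip_force: 30.6
-60 [76, 76, 75] -58 [75, 74, 74] -56 [75, 74, 74] -54 [75, 74, 74] -52 [76, 76, 75] -50 [76, 75, 75] -48 [75, 75, 75] -46 [67, 67, 66] -44 [40, 40, 40] -42 [16, 16, 16] -40 [8, 6, 8] -38 [5, 14, 10] -36 [10, 32, 22] -34 [30, 55, 44] -32 [54, 74, 66] -30 [69, 84, 78] -28 [71, 85, 80] -26 [71, 85, 81] -24 [71, 85, 79] -22 [70, 84, 80] -20 [66, 81, 76] -18 [48, 68, 60] -16 [24, 52, 38] -14 [10, 43, 28] -12 [6, 39, 23] -10 [4, 30, 18] -8 [4, 26, 16] -6 [3, 34, 20] -4 [3, 38, 23] -2 [5, 40, 24] 0 [6, 41, 25] 2 [6, 41, 25] 4 [5, 41, 26] 6 [5, 40, 24] 8 [6, 41, 24] 10 [5, 41, 26] 12 [5, 40, 26] 14 [5, 38, 23] 16 [3, 28, 17] 18 [3, 24, 15] 20 [4, 33, 20] 22 [6, 40, 25] 24 [4, 41, 25] 26 [3, 41, 25] 28 [4, 41, 24] 30 [7, 41, 25] 32 [5, 41, 25] 34 [5, 41, 26] 36 [7, 42, 26] 38 [3, 40, 24] 40 [5, 40, 25] 42 [4, 41, 26] 44 [5, 39, 24] 46 [5, 32, 19] 48 [6, 19, 12] 50 [15, 16, 15] 52 [40, 39, 40] 54 [67, 67, 66] 56 [76, 75, 75] 58 [78, 77, 77] 60 [79, 79, 78] 
blue profile / bubble centroid mm:
None 0.0
t 12.225 tcp [0.5604 0.1925 0.0264] F [ 0.3  -0.37  6.63]
```

View pics/bub.png

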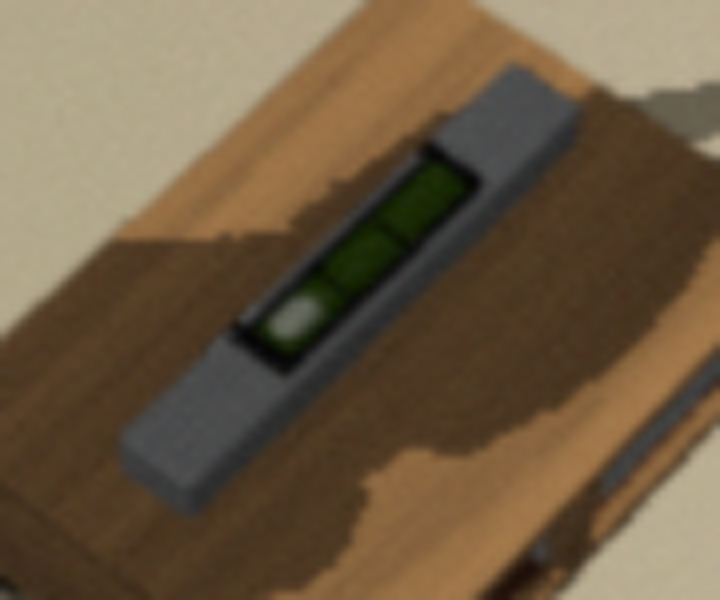

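The bubble is at crop (297,315), near the −y end. The black lines are at (322,280) and (397,225), so the profile gives roughly −28 to −30 mm as expected. I'll change the readout to a ratio so shadow doesn't affect it, then start pushing.

```bash
sed -i '/^import sys/,$d' bub.py; cat >> bub.py <<'E'
r=p[:,0]/np.maximum(p[:,1],1); w=(s>-.037)&(s<.046)
m=np.clip(r-.35,0,.2)*w; b=(m*s).sum()/m.sum()
G=p[:,1]; 
def line(s0):
    k=abs(s-s0)<.006; d=np.clip(np.percentile(G[k],90)-G[k]-3,0,None); return (d*s[k]).sum()/max(d.sum(),1e-6)
print("bubble vs 4.5mm, scaled: %.1f mm"%((b*1e3-4.5)*24/26),"lines %.1f %.1f"%(line(-.0085)*1e3,line(.0175)*1e3),"tcp",o["tool_pos"].round(4),"F",o["ft_force"].round(1))
E
python3 bub.py
python3 -m crank '[[-0.0025,0,0,0,0.03],[-0.0025,0,0,0,0.03],[-0.0025,0,0,0,0.03],[-0.0025,0,0,0,0.03],[0,0,0,0,0.03]]'
python3 bub.py
python3 -m crank '[[-0.002,0,0,0,0.03],[-0.002,0,0,0,0.03],[-0.002,0,0,0,0.03],[-0.002,0,0,0,0.03],[0,0,0,0,0.03]]'
python3 bub.py
```

```text
bubble vs 4.5mm, scaled: -27.5 mm lines -8.1 17.3 tcp [0.5603 0.1925 0.0264] F [ 0.2 -0.6  6.2]
clock: 12.9
tool_pos: [0.561, 0.1839, 0.0264]
tcp_rot: [-0.0, 0.682, 0.731, 0.001]
ft_force: [0.5, 2.9, 5.8]
grip_width: 0.0352
grip_force: 30.6
bubble vs 4.5mm, scaled: -27.4 mm lines -8.3 17.6 tcp [0.561  0.1839 0.0263] F [0.5 3.1 5.4]
clock: 13.58
tool_pos: [0.5616, 0.176, 0.0264]
tcp_rot: [-0.0, 0.682, 0.731, 0.001]
ft_force: [-0.0, 3.6, 5.4]
grip_width: 0.0354
grip_force: 30.6
bubble vs 4.5mm, scaled: -27.5 mm lines -8.1 17.4 tcp [0.5616 0.1759 0.0264] F [-0.5  3.2  5.1]
```

```bash
python3 -m crank '[[-0.002,0,0,0,0.03],[-0.002,0,0,0,0.03],[-0.002,0,0,0,0.03],[-0.002,0,0,0,0.03],[0,0,0,0,0.03]]'
python3 bub.py
python3 -m crank '[[-0.002,0,0,0,0.03],[-0.002,0,0,0,0.03],[-0.002,0,0,0,0.03],[-0.002,0,0,0,0.03],[0,0,0,0,0.03]]'
python3 bub.py
```

```text
clock: 14.25
tool_pos: [0.5622, 0.168, 0.0264]
tcp_rot: [-0.0, 0.682, 0.731, 0.001]
ft_force: [-1.1, 3.0, 4.3]
grip_width: 0.0348
grip_force: 30.6
bubble vs 4.5mm, scaled: -27.5 mm lines -8.3 17.5 tcp [0.5622 0.168  0.0264] F [0.3 3.  6.2]
clock: 14.92
tool_pos: [0.5627, 0.16, 0.0264]
tcp_rot: [-0.0, 0.682, 0.731, 0.001]
ft_force: [0.0, 3.4, 6.0]
grip_width: 0.0352
grip_force: 30.6
bubble vs 4.5mm, scaled: -27.5 mm lines -8.1 17.5 tcp [0.5627 0.16   0.0264] F [-1.3  2.4  6. ]
```

```bash
python3 -m crank '[[-0.0015,0,0,0,0.03],[-0.0015,0,0,0,0.03],[-0.0015,0,0,0,0.03],[-0.0015,0,0,0,0.03],[0,0,0,0,0.03]]'
python3 bub.py
python3 -m crank '[[-0.0015,0,0,0,0.03],[-0.0015,0,0,0,0.03],[-0.0015,0,0,0,0.03],[-0.0015,0,0,0,0.03],[0,0,0,0,0.03]]'
python3 bub.py
```

```text
clock: 15.6
tool_pos: [0.5629, 0.157, 0.0264]
tcp_rot: [-0.003, 0.681, 0.732, 0.003]
ft_force: [-0.9, 10.9, 4.1]
grip_width: 0.0355
grip_force: 30.7
bubble vs 4.5mm, scaled: -27.2 mm lines -8.4 17.2 tcp [0.5629 0.157  0.0264] F [-0.6 10.8  4.4]
clock: 16.27
tool_pos: [0.5634, 0.1516, 0.0264]
tcp_rot: [-0.003, 0.681, 0.732, 0.003]
ft_force: [-0.5, 12.2, 4.6]
grip_width: 0.0352
grip_force: 30.6
bubble vs 4.5mm, scaled: -22.4 mm lines -7.3 17.0 tcp [0.5634 0.1516 0.0264] F [-1.5 11.7  4.7]
```

Contact at TCP y≈0.157 and the corner is now lifting (12 N in total, about 3 N of it desk friction). I'll carry on slowly.

```bash
for i in 1 2; do python3 -m crank '[[-0.0012,0,0,0,0.03],[-0.0012,0,0,0,0.03],[-0.0012,0,0,0,0.03],[-0.0012,0,0,0,0.03],[-0.0012,0,0,0,0.03]]' | grep -E "pos|ft_"
python3 bub.py; done
```

```text
tool_pos: [0.5638, 0.146, 0.0264]
ft_force: [-0.6, 14.1, 4.3]
bubble vs 4.5mm, scaled: -18.1 mm lines -5.6 16.7 tcp [0.5639 0.1457 0.0264] F [-0.1 11.7  3.9]
tool_pos: [0.5642, 0.14, 0.0264]
ft_force: [-0.7, 14.4, 3.6]
bubble vs 4.5mm, scaled: -13.4 mm lines -4.6 16.2 tcp [0.5643 0.1396 0.0264] F [ 0.4 11.7  4.4]
```

```bash
for i in 1 2; do python3 -m crank '[[-0.0008,0,0,0,0.03],[-0.0008,0,0,0,0.03],[-0.0008,0,0,0,0.03],[-0.0008,0,0,0,0.03],[-0.0008,0,0,0,0.03]]' | grep -E "pos|ft_"
python3 bub.py; done
```

```text
tool_pos: [0.5645, 0.136, 0.0264]
ft_force: [-0.5, 14.4, 4.2]
bubble vs 4.5mm, scaled: -10.1 mm lines -13.4 16.1 tcp [0.5645 0.1359 0.0264] F [-0.3 14.5  4. ]
tool_pos: [0.5648, 0.1321, 0.0264]
ft_force: [-1.1, 14.7, 4.2]
bubble vs 4.5mm, scaled: -6.8 mm lines -12.3 15.8 tcp [0.5648 0.1318 0.0264] F [-1.4 12.8  4.1]
```

```bash
python3 -m crank '[[-0.0008,0,0,0,0.03],[-0.0008,0,0,0,0.03],[-0.0008,0,0,0,0.03],[-0.0008,0,0,0,0.03],[-0.0008,0,0,0,0.03]]' | grep -E "pos|ft_"
python3 -m crank '[[0,0,0,0,0.03]]' >/dev/null
python3 bub.py; python3 - <<'E'
exec(open('bub.py').read())
for i in range(60,190,3): print("%.1f"%(s[i]*1e3),p[i].round().astype(int)[:2].tolist(),end=' ')
E
```

```text
tool_pos: [0.565, 0.128, 0.0264]
ft_force: [-0.7, 14.3, 3.7]
bubble vs 4.5mm, scaled: -3.7 mm lines -11.0 15.9 tcp [0.565  0.1279 0.0264] F [-0.1 13.1  4.2]
bubble vs 4.5mm, scaled: -3.6 mm lines -11.0 15.7 tcp [0.5651 0.1278 0.0264] F [-1.  12.8  4. ]
-30.0 [3, 40] -28.5 [5, 41] -27.0 [4, 41] -25.5 [4, 40] -24.0 [3, 40] -22.5 [3, 40] -21.0 [5, 40] -19.5 [6, 41] -18.0 [4, 41] -16.5 [5, 40] -15.0 [7, 41] -13.5 [5, 37] -12.0 [3, 28] -10.5 [5, 25] -9.0 [17, 37] -7.5 [36, 57] -6.0 [52, 72] -4.5 [62, 79] -3.0 [66, 82] -1.5 [67, 83] 0.0 [66, 82] 1.5 [67, 82] 3.0 [67, 82] 4.5 [67, 82] 6.0 [62, 79] 7.5 [53, 73] 9.0 [38, 62] 10.5 [22, 50] 12.0 [10, 40] 13.5 [3, 31] 15.0 [0, 23] 16.5 [2, 24] 18.0 [4, 32] 19.5 [4, 38] 21.0 [4, 39] 22.5 [5, 40] 24.0 [4, 40] 25.5 [6, 40] 27.0 [6, 40] 28.5 [3, 40] 30.0 [3, 40] 31.5 [3, 39] 33.0 [4, 39] 34.5 [5, 41]
```

That crop was a stale file: the sed edit dropped the save line, so it still shows the starting state. The live profile is clear on its own: outer line edges at −12.7 and +18.0 (middle 2.65), bubble ends at −7.55 and +9.2 (middle 0.8). So the bubble is at about −1.7 mm, against about −2.3 mm from push distance. I'll push 2 mm more.

```bash
python3 -m crank '[[-0.0008,0,0,0,0.03],[-0.0007,0,0,0,0.03],[-0.0005,0,0,0,0.03],[0,0,0,0,0.03],[0,0,0,0,0.03]]' | grep -E "clock|pos|ft_"
cat >> bub.py <<'E'
def cross(y,lv,i0,i1):
    for i in range(i0,i1,1 if i1>i0 else -1):
        j=i+(1 if i1>i0 else -1)
        if (y[i]-lv)*(y[j]-lv)<=0 and y[i]!=y[j]: return (s[i]+(lv-y[i])/(y[j]-y[i])*(s[j]-s[i]))*1e3
f=lambda v:int(round((v+60)*2))
L=cross(G,33,f(-25),f(0)); Rr=cross(G,33,f(30),f(5)); pk=np.argmax(np.where(w,p[:,0],0)); bl=cross(p[:,0],35,pk,f(-35)); br=cross(p[:,0],35,pk,f(45))
print("edges",L,Rr,bl,br,"offset %.2f mm"%(((bl+br)-(L+Rr))/2*.93))
E
python3 bub.py
```

```text
clock: 20.5
tool_pos: [0.5652, 0.1258, 0.0264]
ft_force: [-1.4, 12.6, 4.2]
bubble vs 4.5mm, scaled: -1.4 mm lines -10.4 16.1 tcp [0.5652 0.1258 0.0264] F [-0.3 12.2  4.4]
edges -12.71173176169391 17.96638149023063 -5.29574343562121 11.06397628039128 offset 0.24 mm
```

Offset is about 0.2 mm. Releasing now.

```bash
python3 -m crank '[[0,0,0,0,0.042],[0,0,0,0,0.055],[0,0,0,0,0.065],[0,0,0,0,0.065]]' | grep -E "clock|pos|ft_"
python3 bub.py
```

```text
clock: 21.05
tool_pos: [0.5645, 0.1211, 0.0255]
ft_force: [0.1, 0.9, 0.8]
bubble vs 4.5mm, scaled: -1.4 mm lines -10.4 16.7 tcp [0.5646 0.1212 0.0256] F [ 0.8 -0.2 -1.3]
edges -13.07950475811954 18.35569185018547 -5.400617182254741 11.273549735546176 offset 0.28 mm
```

```bash
python3 -m crank '[[0,0,-0.03,0,0.07],[0.01,0,-0.05,0,0.07],[0.04,0,-0.04,0,0.07],[0,0,0,0,0.07],[0,0,0,0,0.07]]' | grep -E "clock|pos|ft_"
python3 bub.py; python3 - <<'E'
import sys; sys.path.insert(0,'.')
from h import *
c=wcap('w9')
P=np.array([p for p in (px2w(c,u,v,0) for v in range(0,480,3) for u in range(0,640,3)) if p is not None and .0185<p[2]<.026])
P=P[(abs(P[:,0]-.565)<.05)&(abs(P[:,1]-.11)<.04)]
print(len(P),cv2.minAreaRect(P[:,:2].astype(np.float32)),np.percentile(P[:,2],[5,50,95]))
E
```

```text
clock: 21.72
tool_pos: [0.5608, 0.1712, 0.1454]
ft_force: [-0.8, -0.1, -0.0]
bubble vs 4.5mm, scaled: -1.4 mm lines -10.4 16.6 tcp [0.5602 0.1707 0.1446] F [-0.5  0.   0.2]
edges -13.299257248640016 18.534047693014216 -5.205924496054598 11.12685269117362 offset 0.32 mm
420 ((0.5672795176506042, 0.10226555168628693), (0.035638801753520966, 0.06443680077791214), 2.9955718517303467) [0.01994374 0.02175786 0.02275045]
```

The bubble is steady at about +0.3 mm. The wedge is flat (top of tail at 22 mm) and in line with the foot, and the arm is clear.

```bash
python3 -c "
from workcell import *
print(sign_off())"
```

```text
the job is handed in; nothing more can be done
None
```

I handed the job in with the brown wedge lying flat under the low foot, carrying the corner; the bubble read about 0.3 mm off centre and the arm was clear, but `sign_off()` returned no verdict and I took no last look at the mug, bell, staple remover and ruler.

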